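Widen the bench rack and hang its crossbeam

ROBOT

A 7-joint arm with a two-finger parallel gripper is mounted at the origin on a cart in front of the work surface, level with it; the furniture and walls round the work are solid. World frame = base frame: x ahead of the robot, y to its left, z up, the work surface at z = 0. Lengths are in m, angles in rad, forces in N, time in s.
With the tool pointing down it reaches from about 0.4 to 0.85 m from the base axis. Payload 4.5 kg.
Tool frame: the origin (TCP) lies midway between the tips of the shut fingers; the grasp point (between the pads) lies 19 mm behind it; x points along the fingers, y is the direction in which the jaws open and shut, and the axes are right-handed (so a half turn about x gives the same grasp; the last joint's range is limited). The gripper opens to 88 mm and grips with 3 to 60 N. Pads are 18 mm wide; open, the fingers measure 123 mm over their backs; the gripper's body (75 mm by 187 mm) begins 45 mm behind the grasp point.
Start: joints at [1.361, 0.689, -0.195, 1.565, 0.157, 0.902, -0.215], TCP at [0.151, -0.607, 0.239] pointing down, gripper open.
Joint ranges: [-3.01, 3.01], [-0.46, 2.08], [-1.47, 1.51], [0.13, 2.56], [-1, 4.14], [0.04, 2.09], [-2.66, 2.66]. Speed limits (rad/s): [2.57, 2.57, 3.14, 3.14, 3.14, 3.14, 3.14].

INTERFACE

Orientations are given as a unit quaternion [x, y, z, w].
In Python, from plant import r gives the robot as it stands.
- The arm moves only by the tool arm_command, never from a script. Its argument "plan" is a list of rows, each a list of 5 numbers: the finger opening in m, from 0 to 0.0881, then the shift along the tool's x, y, z in m, then the turn about the tool's x in rad. In form: [[grip, dx, dy, dz, roll], ...]. A call has 1 to 12 rows; each row shifts and turns the commanded pose from where the row before left it, along the tool's axes as they then stand; what a row does not reach is not made up. A row lasts 1/8 s, in which the tool goes at most 62.5 mm and 10.7 degrees, less where a joint would pass 70% of its speed; a pose out of reach is approached as far as the arm can. A call is refused whole if a number of a shift passes 0.0625 or a number of a turn 0.188, either way. A call with a gripper value outside its range is refused whole. The fingers move at their own pace and stop on an object; "force" is the grip in N (left out, the last holds). Time passes only in rows, so rows that do not move let the fingers close. It gives the time, the measured TCP pose, the force and the opening at its end, in the units of the state.
- r.get_state(): the state, without advancing time (a new reading comes with each control period).
- r.snapshot(name): name is "scene" or "top" or "wrist"; returns (picture, depth): 400x640x3 uint8, red, green, blue; 400x640 float32, m along the optical axis (not along the pixel's ray), 0 where there is no reading.
- r.calibration(name): a dict with "fx", "fy", "cx", "cy" (pixels), "eye" and "orientation" of the camera in the world; the wrist camera has in their place "mount" (4x4, takes a point from camera to tool coordinates, whose origin is the TCP and whose axes are the tool frame's). Camera axes: x right, y down, z forward; pixel columns grow to the right and rows downward; lengths in m; the calibration is good to about 2 mm. A picture is of the moment at which its call begins: read the wrist's pose just before it. calibration takes no time and is no camera call.
- r.finish_job(): hands the job in, once; it reports no verdict.
The state is a dict: "clock": time; "q": joint angles; "qd": joint speeds; "joint_torque": joint torques, N m; "tool_pos": TCP position; "eef_rot": TCP orientation; "contact_force": force on the tool from outside, world axes, zero at the start; "moment": the same for the moment, N m; "opening": opening from 0.0 (shut) to 1.0 (fully open).
Only numpy, scipy, OpenCV 4.12 (cv2) and the standard library are available. Lean on these libraries where they do the work, as an engineer would, in place of code of your own. Each camera call takes 0.05 s, during which the arm holds its last target.

TASK

Set up the small bar rack on the bench: slide its movable right-hand post along the rail, away from the fixed post, until it is fully home against the end stop. Then hang the loose steel crossbeam across the front of the two posts: put its two hooks through the upper pair of slots and lower it until the hooks drop down behind the plates and it sits locked. Let go of it, and do not disturb the other things on the bench.

Things in the scene. Friction and masses are not known exactly. Their poses are not given: they have to be found in the camera images.
- rack: Fixed rack, plywood base 90 x 290 x 12 mm with an aluminium rail along it. Origin: centre of the base's underside. x to the rack's back (away from the robot), y along the rail to the left, z up. Two like grey posts: the fixed one centred at y = +85 mm, the movable one right of it. End stop: dark block at the right end, y = -107 to -123 mm, top z = 42 mm; the posts' feet are 56 x 44 mm blocks, top z = 41 mm.
- slide_post (a joint): Place of the movable post along the rail, m: 0 = nearest the fixed post (centres 90 mm apart, rack y = -5 mm); grows toward rack -y (right); 0.080 = fully home on the end stop (centres 170 mm apart, the spacing of the beam's hooks). Moves 0.5 kg with about 3 N of friction plus 8 N per m/s and stays where left. Pinch the post by its sides or push it.
- slide_post_top (a point): Centre of the movable post's top, 156 mm above the bench (its cap reaches 2 mm higher). Axes as the rack's. The post is a channel 36 mm wide (y; cap 37 mm), x = -14 to +15 mm: a 4 mm front plate at x = -14 to -10 mm and two 3 mm side walls, open behind.
- fixed_slot (a point): Centre of the fixed post's upper slot, on the front face of its plate (rack x = -14 mm), 127 mm above the bench; axes as the rack's. The slot is 18 mm wide (y) and runs from z = 112 to 142 mm; the plate is 4 mm thick with free space behind. A like lower slot runs from z = 62 to 92 mm.
- slide_slot (a point): The same point of the movable post: centre of its upper slot on the front face of its plate, 127 mm above the bench; slots as in the fixed post; axes as the rack's.
- beam_center (a point): Middle of the loose crossbeam's bar, 26 mm above its underside. x points to the hooks' side (the back, away from the robot), y along the beam, z up. Bar 24 mm thick (x), 200 mm long (y), 52 mm high, about 0.3 kg; it starts standing upright on the bench; grasp it across the 24 mm. Locked in the upper slots it is 94 mm above the bench, at rack x = -30 to -32 mm, leaning up to 0.07 rad.
- beam: The same crossbeam; origin at the centre of the bar's underside, same axes. At y = +85 and -85 mm a connector plate, 30 mm wide, 60 mm high, lies on the back at x = 12 to 16 mm and bears a hook. The hooks fit into the upper slots with the underside 78 to 86 mm above the bench; pushed in until the plates touch the posts and then lowered, the underside comes to rest 68 mm above the bench.
- hook_left (a point): Lower end of the lip of the hook at beam y = +85 mm. Hook: 8 mm wide; neck runs from x = 16 to 27.5 mm, 44 to 56 mm above the underside; lip 5 mm thick (x = 22.5 to 27.5 mm) hangs down to 34 mm above the underside; so a 6.5 mm gap for the 4 mm plate. Locked in the fixed post's upper slot this point is at rack x = -5 (to -8), y = +85, z = 102 mm.
- hook_right (a point): The same for the like hook at beam y = -85 mm; locked in the movable post's upper slot it is at rack x = -5 (to -8), y = -85, z = 102 mm.
- offcut: Bystander: brown wood offcut 45 x 80 x 38 mm (y along it); origin at the centre of its underside.
- tape: Bystander: yellow tape measure 40 x 87 x 68 mm; origin at the centre of its underside.
- pliers: Bystander: blue-handled pliers 57 x 152 x 14 mm lying flat (y along them); origin at the centre of the underside.

How it is judged:
By the outcome, as a careful person would: the job done as asked, in the order asked, and still so for the second after the job is handed in, with the robot touching nothing.
It also fails if it takes over 58 s, if anything falls off the work surface, if the arm or the gripper's body presses on something with over 40 N, if the wrist force passes 120 N, or if a joint passes its speed limit or range.

## Working session

There is one attempt and no reset: what is moved stays moved. The work goes in short steps, Python scripts to look and compute and a tool call to move; the robot and the scene stay as the last step left them, time stands still between calls to the robot, and variables do not carry over. Pictures are saved under pics/ and viewed, and the job is handed in when it is done.

Besides the shell and the picture viewer there is one more tool, called after "Request:" as name(argument=value, ...), one argument or row to a line, values as JSON. arm_command: Moves the arm, as the interface text tells. Its arguments: {"type":"object","properties":{"plan":{"type":"array","items":{"type":"array","items":{"type":"number"}}},"force":{"type":"number"}},"required":["plan"]}

```bash
ls; mkdir -p pics
cat > h.py <<'E'
import numpy as np, cv2
from scipy.spatial.transform import Rotation as R
from plant import r
def snap(n):
    s=r.get_state(); p,d=r.snapshot(n); return s,p,d
def cam(n,s=None):
    c=r.calibration(n)
    if n=="wrist":
        T=np.eye(4);T[:3,:3]=R.from_quat(s["eef_rot"]).as_matrix();T[:3,3]=s["tool_pos"]
        M=T@np.array(c["mount"]); return c,M
    M=np.eye(4);o=np.array(c["orientation"]);M[:3,:3]=R.from_quat(o).as_matrix() if o.size==4 else o
    M[:3,3]=c["eye"];return c,M
def cloud(c,M,d):
    v,u=np.mgrid[:d.shape[0],:d.shape[1]]
    P=np.stack([(u-c["cx"])/c["fx"]*d,(v-c["cy"])/c["fy"]*d,d],-1)
    W=P@M[:3,:3].T+M[:3,3]; W[d==0]=np.nan; return W
def save(n,p): cv2.imwrite("pics/"+n,p[:,:,::-1])
E
python3 - <<'E'
from h import *
for n in ("scene","top"):
    s,p,d=snap(n);save(n+"0.png",p);c,M=cam(n,s);np.save(n+"0.npy",cloud(c,M,d));print(c)
print(r.get_state())
E
```

```text
pics
{'fx': 426.45644132216285, 'fy': 426.45644132216285, 'cx': 316.72496385964394, 'cy': 198.1171762062272, 'eye': array([-0.29483405,  0.58293733,  0.94307161]), 'orientation': array([-0.44785394,  0.78554277, -0.375966  ,  0.20248203])}
{'fx': 383.8382135292644, 'fy': 383.8382135292644, 'cx': 315.49310353859335, 'cy': 199.90519480027234, 'eye': array([0.4686553 , 0.0663958 , 1.07206379]), 'orientation': array([-0.7046234 ,  0.70874681, -0.02962395,  0.01749974])}
{'clock': 0.1, 'q': array([ 1.36082384,  0.68990058, -0.1945317 ,  1.56620287,  0.1573388 ,
        0.90248848, -0.2150753 ]), 'qd': array([ 6.45935649e-05, -1.19056207e-03,  4.59821798e-05, -3.54899669e-03,
       -2.40916151e-04,  1.42910122e-03, -2.60065019e-04]), 'joint_torque': array([-2.93255398e-03, -5.28503537e+01, -1.27141893e+00, -1.53837490e+01,
       -5.25713246e-02,  1.98105758e-03,  6.24934933e-05]), 'tool_pos': array([ 0.150678  , -0.60600422,  0.23800014]), 'eef_rot': array([-0.70173835, -0.08657369,  0.70197167, -0.08546382]), 'contact_force': array([-0.26926455,  0.95487365,  0.63193159]), 'moment': array([ 0.01724944,  0.01057185, -0.03117792]), 'opening': 1.0005404127084172}
```

View pics/scene0.png

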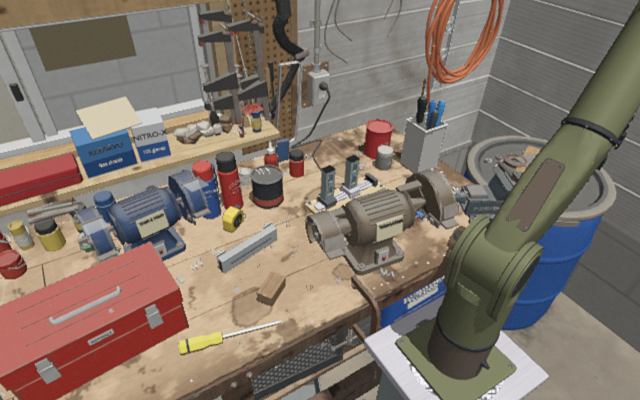

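View pics/top0.png

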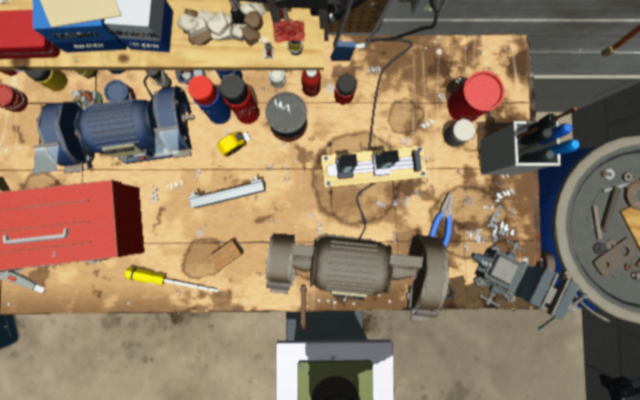

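Run:
```python
from h import *
W=np.load("top0.npy")
def q(u,v): print((u,v),np.round(np.nanmedian(W[v-1:v+2,u-1:u+2].reshape(-1,3),0),3))
for p in [(346,160),(346,168),(386,158),(410,160),(193,200),(228,192),(262,184),(350,265),(430,270),(281,260),(222,255),(233,143),(442,225),(500,265),(550,280),(325,170),(325,185),(424,180),(300,190),(286,115),(460,130),(120,200),(40,240),(505,140)]: q(*p)
p=cv2.imread("pics/top0.png");
c=p[120:320,180:460];cv2.imwrite("pics/topc.png",cv2.resize(c,None,fx=2.8,fy=2.8,interpolation=cv2.INTER_CUBIC))
p=cv2.imread("pics/scene0.png");
c=p[130:280,200:400];cv2.imwrite("pics/scenec.png",cv2.resize(c,None,fx=4,fy=4,interpolation=cv2.INTER_CUBIC))
```

```text
(346, 160) [ 0.626 -0.023  0.157]
(346, 168) [ 0.613 -0.028  0.11 ]
(386, 158) [ 0.63  -0.12   0.158]
(410, 160) [ 0.649 -0.216  0.019]
(193, 200) [0.538 0.373 0.051]
(228, 192) [0.559 0.281 0.05 ]
(262, 184) [0.58  0.191 0.049]
(350, 265) [ 0.381 -0.024  0.214]
(430, 270) [ 0.371 -0.196  0.235]
(281, 260) [0.392 0.129 0.204]
(222, 255) [0.392 0.299 0.037]
(233, 143) [0.687 0.266 0.066]
(442, 225) [ 0.468 -0.306  0.   ]
(500, 265) [ 0.366 -0.416  0.103]
(550, 280) [ 0.333 -0.52   0.136]
(325, 170) [0.623 0.021 0.011]
(325, 185) [0.581 0.021 0.012]
(424, 180) [ 0.595 -0.26  -0.002]
(300, 190) [ 0.569  0.091 -0.002]
(286, 115) [0.752 0.124 0.103]
(460, 130) [ 0.718 -0.335  0.076]
(120, 200) [0.534 0.532 0.121]
(40, 240) [0.439 0.698 0.156]
(505, 140) [ 0.677 -0.421  0.139]
```

View pics/topc.png

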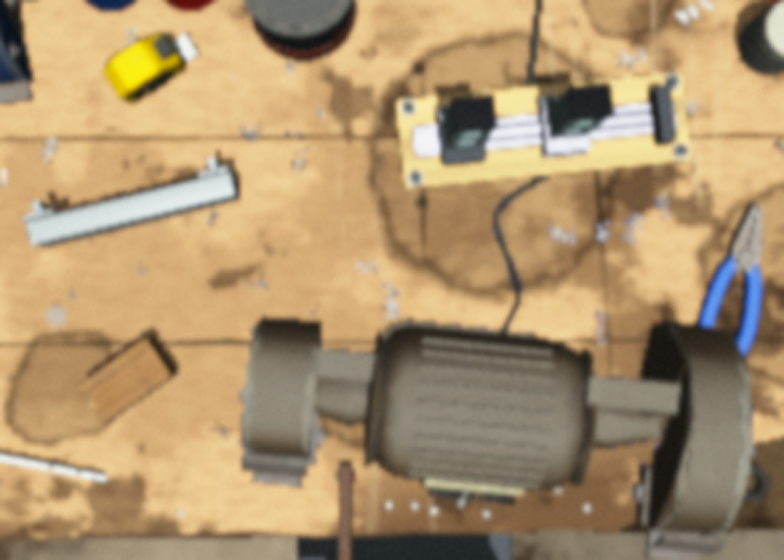

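View pics/scenec.png

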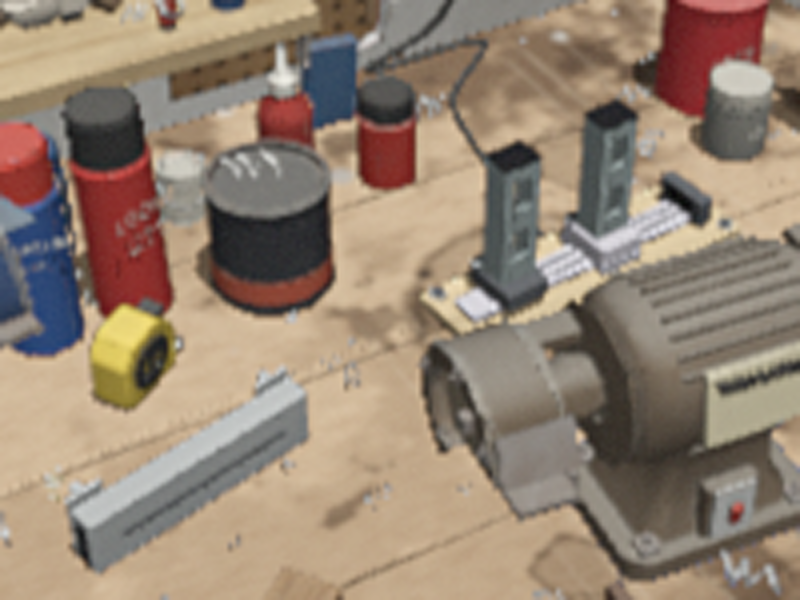

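Run:
```python
from h import *
for n in ("top","scene"):
    W=np.load(n+"0.npy");x,y,z=W[...,0],W[...,1],W[...,2]
    print(n)
    # caps
    m=(z>.148)&(z<.168)&(x>.56)&(x<.70)&(y>-.30)&(y<.1)
    k,l,st,_=cv2.connectedComponentsWithStats(m.astype(np.uint8))
    for i in range(1,k):
        if st[i,4]>20:
            P=W[l==i];rc=cv2.minAreaRect((P[:,:2]*1000).astype(np.float32));print("cap",st[i,4],P.mean(0).round(4),rc)
    m=(z>.04)&(z<.075)&(x>.5)&(x<.64)&(y>.13)&(y<.42)
    k,l,st,_=cv2.connectedComponentsWithStats(m.astype(np.uint8))
    for i in range(1,k):
        if st[i,4]>50:
            P=W[l==i];P2=P[(P[:,2]>.044)&(P[:,2]<.056)]
            print("beam",st[i,4],P.mean(0).round(4),cv2.minAreaRect((P[:,:2]*1000).astype(np.float32)),cv2.minAreaRect((P2[:,:2]*1000).astype(np.float32)))
    m=(z>.007)&(z<.05)&(x>.5)&(x<.72)&(y>-.30)&(y<.1)
    k,l,st,_=cv2.connectedComponentsWithStats(m.astype(np.uint8))
    for i in range(1,k):
        if st[i,4]>50:
            P=W[l==i];print("base",st[i,4],P.mean(0).round(4),cv2.minAreaRect((P[:,:2]*1000).astype(np.float32)))
    m=(z>.03)&(z<.3)&(x>.2)&(x<.5)&(y>-.30)&(y<.25)
    P=W[m];print("grinder",np.nanmin(P,0),np.nanmax(P,0),np.percentile(P,[1,99],axis=0))
```

```text
top
cap 195 [ 0.6366 -0.1315  0.1573] ((636.5660400390625, -131.97811889648438), (30.101022720336914, 37.41359329223633), 4.21695613861084)
cap 194 [ 0.6267 -0.0308  0.157 ] ((627.1869506835938, -31.13185691833496), (30.339275360107422, 36.476924896240234), 5.61482572555542)
beam 785 [0.5563 0.2863 0.0509] ((562.5948486328125, 287.1036071777344), (40.11598205566406, 201.1891326904297), 13.264274597167969) ((562.5531005859375, 287.28076171875), (40.11598205566406, 200.8251953125), 13.264274597167969)
base 2665 [ 0.6302 -0.1174  0.0179] ((647.903564453125, -113.01837158203125), (141.2091064453125, 295.8052062988281), 10.961697578430176)
base 62 [ 0.5331 -0.0716  0.0145] ((537.1463012695312, -72.8861312866211), (18.066120147705078, 70.29083251953125), 89.72911071777344)
grinder [ 0.2126483  -0.24394864  0.03006791] [0.47730847 0.24929642 0.23904952] [[ 0.24948918 -0.23359489  0.03297985]
 [ 0.44490796  0.15866452  0.23587584]]
scene
cap 83 [ 0.6312 -0.1291  0.1553] ((633.1965942382812, -131.033447265625), (30.25600242614746, 38.607845306396484), 6.521006107330322)
cap 94 [ 0.6214 -0.0277  0.1555] ((623.0216064453125, -29.38064193725586), (33.66985321044922, 36.89253616333008), 10.755708694458008)
beam 616 [0.5498 0.2934 0.05  ] ((557.2481079101562, 288.434326171875), (45.210514068603516, 202.99819946289062), 14.489544868469238) ((556.97216796875, 289.5021057128906), (45.210514068603516, 200.4180450439453), 14.489544868469238)
base 1135 [ 0.6239 -0.1085  0.022 ] ((635.1535034179688, -112.70431518554688), (93.51835632324219, 292.806396484375), 4.008731365203857)
grinder [ 0.20937938 -0.23791281  0.03003913] [0.44661945 0.17235055 0.23891622] [[ 0.24501186 -0.22436636  0.0317952 ]
 [ 0.43241371  0.16483642  0.23453252]]
```

```bash
cat >> h.py <<'E'
def tool():
    s=r.get_state();A=R.from_quat(s["eef_rot"]).as_matrix();return s,A
def delta(target):
    s,A=tool();return A.T@(np.array(target)-s["tool_pos"])
E
python3 - <<'E'
from h import *
s,A=tool();print(A.round(3))
print("yaw of tool y",np.degrees(np.arctan2(A[1,1],A[0,1])), "z",np.degrees(np.arctan2(A[1,2],A[0,2])))
print(r.calibration("wrist"))
print(delta([.53,-.08,.36]).round(3))
s,p,d=snap("wrist");save("w0.png",p)
E
```

```text
[[-0.001  0.241 -0.97 ]
 [ 0.002 -0.97  -0.241]
 [-1.    -0.002  0.   ]]
yaw of tool y -76.0254528213663 z -166.02544031600473
{'fx': 330.0819598418688, 'fy': 330.0819598418688, 'cx': 315.61684035507375, 'cy': 200.01709996536084, 'mount': array([[ 4.25489444e-05, -2.60138456e-01,  9.65571324e-01,
        -1.44916634e-01],
       [ 9.99999997e-01,  7.42983666e-05, -2.40490591e-05,
         9.39763619e-04],
       [-6.54842871e-05,  9.65571322e-01,  2.60138459e-01,
        -6.66560453e-02],
       [ 0.00000000e+00,  0.00000000e+00,  0.00000000e+00,
         1.00000000e+00]])}
[-0.121 -0.419 -0.495]
```

View pics/w0.png

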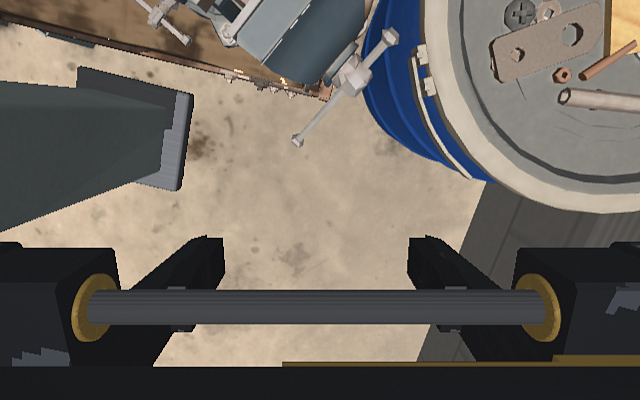

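```bash
cat >> h.py <<'E'
def plan(target,yaw,n,up=0):
    """rows: straight line to target TCP with tool-y yaw, tool down"""
    s,A=tool();y0=np.arctan2(A[1,1],A[0,1]);dy=(yaw-y0+np.pi)%(2*np.pi)-np.pi
    D=(np.array(target)-s["tool_pos"])/n
    for k in range(n):
        a=y0+dy*k/n; Y=np.array([np.cos(a),np.sin(a),0]);Z=np.array([np.sin(a),-np.cos(a),0])
        print("[g,%.4f,%.4f,%.4f,%.4f],"%(-D[2],D@Y,D@Z,-dy/n))
E
python3 - <<'E'
from h import *
plan([.60,-.12,.38],.094,12)
E
```

```text
[g,-0.0118,-0.0303,-0.0461,-0.1184],
[g,-0.0118,-0.0246,-0.0494,-0.1184],
[g,-0.0118,-0.0186,-0.0519,-0.1184],
[g,-0.0118,-0.0123,-0.0538,-0.1184],
[g,-0.0118,-0.0059,-0.0548,-0.1184],
[g,-0.0118,0.0006,-0.0552,-0.1184],
[g,-0.0118,0.0071,-0.0547,-0.1184],
[g,-0.0118,0.0135,-0.0535,-0.1184],
[g,-0.0118,0.0198,-0.0515,-0.1184],
[g,-0.0118,0.0257,-0.0488,-0.1184],
[g,-0.0118,0.0313,-0.0454,-0.1184],
[g,-0.0118,0.0364,-0.0414,-0.1184],
```

Request:
arm_command(
  plan=[
    [0.088,-0.047,0,0,0],
    [0.088,-0.047,0,0,0],
    [0.088,-0.047,0,0,0],
  ],
)

```text
clock: 0.52
tool_pos: [0.1508, -0.6061, 0.3809]
eef_rot: [-0.702, -0.086, 0.702, -0.086]
contact_force: [0.6, -1.0, 0.1]
opening: 0.996
```

Request:
arm_command(
  plan=[
    [0.088,0,-0.03,-0.046,-0.118],
    [0.088,0,-0.025,-0.049,-0.118],
    [0.088,0,-0.019,-0.052,-0.118],
    [0.088,0,-0.012,-0.054,-0.118],
    [0.088,0,-0.006,-0.055,-0.118],
    [0.088,0,0,-0.055,-0.118],
    [0.088,0,0.007,-0.055,-0.118],
    [0.088,0,0.0135,-0.0535,-0.118],
    [0.088,0,0.02,-0.0515,-0.118],
    [0.088,0,0.026,-0.049,-0.118],
    [0.088,0,0.031,-0.045,-0.118],
    [0.088,0,0.036,-0.041,-0.118],
  ],
)

```text
clock: 2.02
tool_pos: [0.6012, -0.1201, 0.3794]
eef_rot: [0.476, 0.523, -0.477, 0.523]
contact_force: [0.6, -0.9, -0.1]
opening: 1.0
```

Run:
```python
from h import *
s,p,d=snap("wrist");save("w1.png",p);c,M=cam("wrist",s);np.save("w1.npy",cloud(c,M,d));print(s["tool_pos"],s["q"],s["qd"].max())
print(delta([.60,-.12,.38]))
```

```text
[ 0.60116466 -0.12009662  0.37940454] [ 0.4591466   0.59523222 -0.63121636  1.37980801  0.35300489  1.28015134
 -0.09809419] 0.39415353351674604
[-0.00093269 -0.00596726  0.00823241]
```

View pics/w1.png

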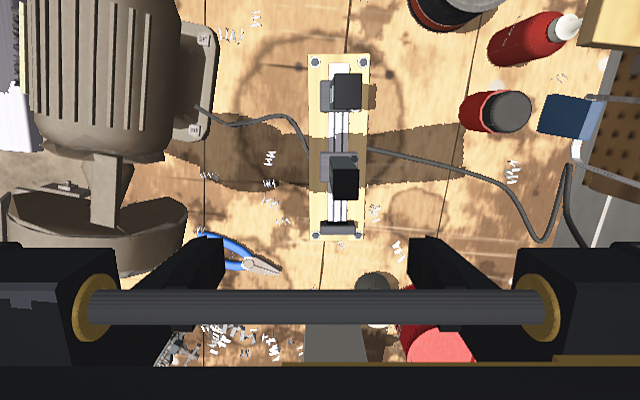

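```bash
cat >> h.py <<'E'
def blobs(W,zr,xr,yr,mn=30,label=""):
    x,y,z=W[...,0],W[...,1],W[...,2]
    m=(z>zr[0])&(z<zr[1])&(x>xr[0])&(x<xr[1])&(y>yr[0])&(y<yr[1])
    k,l,st,_=cv2.connectedComponentsWithStats(m.astype(np.uint8),connectivity=4)
    for i in range(1,k):
        if st[i,4]>mn:
            P=W[l==i];(cx,cy),(w,h),a=cv2.minAreaRect((P[:,:2]*1000).astype(np.float32))
            print(label,st[i,4],"mean",(P.mean(0)*1000).round(1),"rect %.1f %.1f  size %.1f %.1f ang %.2f"%(cx,cy,w,h,a))
E
python3 - <<'E'
from h import *
s,p,d=snap("wrist");s2=r.get_state();save("w2.png",p);c,M=cam("wrist",s);W=cloud(c,M,d);np.save("w2.npy",W);print(s["tool_pos"],s2["tool_pos"],abs(s["qd"]).max())
A=R.from_quat(s["eef_rot"]).as_matrix();print(A.round(3), np.arctan2(A[1,1],A[0,1]))
blobs(W,(.148,.168),(.56,.7),(-.3,.1),label="cap")
blobs(W,(.035,.05),(.56,.7),(-.3,.1),label="feet")
blobs(W,(.007,.018),(.5,.72),(-.3,.1),label="base")
blobs(W,(.007,.05),(.5,.72),(-.3,.1),label="base+")
E
```

```text
[ 0.60506441 -0.11117471  0.37915339] [ 0.60298023 -0.11383178  0.37906557] 0.11166861165740231
[[ 0.003  0.994  0.106]
 [ 0.008  0.106 -0.994]
 [-1.     0.004 -0.007]] 0.10613683335907963
cap 1003 mean [626.6 -31.3 157. ] rect 626.9 -31.8  size 29.9 37.1 ang 5.71
cap 834 mean [ 636.3 -132.   156.8] rect 636.7 -132.6  size 30.0 36.1 ang 6.11
feet 366 mean [609.2 -35.7  38.8] rect 625.5 -32.3  size 52.8 43.8 ang 6.10
feet 472 mean [ 627.8 -126.8   40.4] rect 637.2 -132.2  size 57.7 42.6 ang 6.08
feet 375 mean [ 645.5 -229.6   40.4] rect 646.1 -230.1  size 55.0 17.3 ang 6.97
base 5694 mean [ 632.3 -103.5   11.3] rect 652.5 -116.2  size 135.1 292.2 ang 6.11
base 153 mean [539.3 -69.4  12.2] rect 539.6 -69.9  size 48.1 12.4 ang 1.51
base 42 mean [ 706.  -198.4   12.3] rect 705.8 -198.1  size 14.6 12.7 ang 75.49
base+ 108 mean [716.6  94.9  30.2] rect 716.8 94.7  size 1.8 12.2 ang 32.74
base+ 8475 mean [ 631.8 -108.7   17. ] rect 652.5 -116.2  size 135.1 292.2 ang 6.11
base+ 216 mean [530.2 -71.6  14.4] rect 531.6 -71.9  size 63.3 13.9 ang 6.83
base+ 42 mean [ 706.  -198.4   12.3] rect 705.8 -198.1  size 14.6 12.7 ang 75.49
```

Run:
```python
from h import *
print(r.get_state()["tool_pos"])
plan([.6314,-.0821,.20],.099,6)
```

```text
[ 0.60298023 -0.11383178  0.37906557]
[g,0.0298,0.0052,-0.0048,0.0002],
[g,0.0298,0.0052,-0.0048,0.0002],
[g,0.0298,0.0052,-0.0048,0.0002],
[g,0.0298,0.0052,-0.0048,0.0002],
[g,0.0298,0.0052,-0.0048,0.0002],
[g,0.0298,0.0052,-0.0048,0.0002],
```

Request:
arm_command(
  plan=[
    [0,0.03,0.005,-0.005,0],
    [0,0.03,0.005,-0.005,0],
    [0,0.03,0.005,-0.005,0],
    [0,0.03,0.005,-0.005,0],
    [0,0.03,0.005,-0.005,0],
    [0,0.03,0.005,-0.005,0],
    [0,0,0,0,0],
    [0,0,0,0,0],
    [0,0,0,0,0],
    [0,0,0,0,0],
  ],
  force=20,
)

```text
clock: 3.38
tool_pos: [0.628, -0.089, 0.2008]
eef_rot: [0.478, 0.521, -0.477, 0.522]
contact_force: [0.0, 0.4, -0.2]
opening: -0.0
```

Run:
```python
from h import *
s,p,d=snap("wrist");s2=r.get_state();save("w3.png",p);c,M=cam("wrist",s);W=cloud(c,M,d);print(s["tool_pos"],s2["tool_pos"],s["contact_force"],s["opening"])
plan([.6314,-.0821,.105],.099,4)
blobs(W,(.15,.166),(.56,.7),(-.3,.1),label="cap")
```

```text
[ 0.62796567 -0.08896798  0.20081318] [ 0.62785877 -0.08892133  0.20059678] [ 0.04094664  0.40843063 -0.16965559] -0.00017944926689636496
[g,0.0239,0.0010,-0.0016,-0.0026],
[g,0.0239,0.0010,-0.0016,-0.0026],
[g,0.0239,0.0010,-0.0016,-0.0026],
[g,0.0239,0.0010,-0.0016,-0.0026],
cap 3553 mean [626.7 -31.1 157. ] rect 626.7 -31.7  size 30.1 36.4 ang 5.12
```

View pics/w3.png

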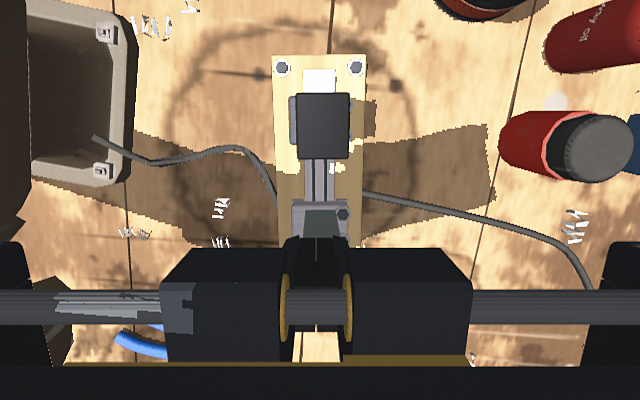

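Request:
arm_command(
  plan=[
    [0,0,0.004,-0.006,-0.01],
    [0,0.024,0,0,0],
    [0,0.024,0,0,0],
    [0,0.024,0,0,0],
    [0,0.024,0,0,0],
    [0,0,0,0,0],
    [0,0,0,0,0],
  ],
)

```text
clock: 4.3
tool_pos: [0.6318, -0.0818, 0.1046]
eef_rot: [0.475, 0.524, -0.474, 0.525]
contact_force: [-0.3, -0.4, 0.5]
opening: 0.002
```

Request:
arm_command(
  plan=[
    [0,0,0,0.008,0],
    [0,0,0,0.01,0],
    [0,0,0,0.01,0],
    [0,0,0,0.01,0],
    [0,0,0,0.01,0],
    [0,0,0,0.01,0],
    [0,0,0,0.01,0],
    [0,0,0,0.01,0],
  ],
)

```text
clock: 5.3
tool_pos: [0.639, -0.1605, 0.1038]
eef_rot: [0.475, 0.524, -0.474, 0.524]
contact_force: [0.4, 4.3, 3.3]
opening: -0.0
```

Run:
```python
from h import *
s,p,d=snap("top");save("t4.png",p);c,M=cam("top",s);W=cloud(c,M,d);print(s["tool_pos"],s["contact_force"])
blobs(W,(.15,.166),(.56,.7),(-.3,.1),label="cap")
p=p[120:320,280:480];save("t4c.png",cv2.resize(p,None,fx=3,fy=3))
A=tool()[1];print(np.arctan2(A[1,1],A[0,1]))
```

```text
[ 0.63897951 -0.16049764  0.10375738] [0.44918422 4.33841624 3.27922339]
cap 193 mean [626.8 -30.9 157.2] rect 627.4 -31.0  size 30.0 36.8 ang 5.71
0.09695538970315913
```

View pics/t4c.png

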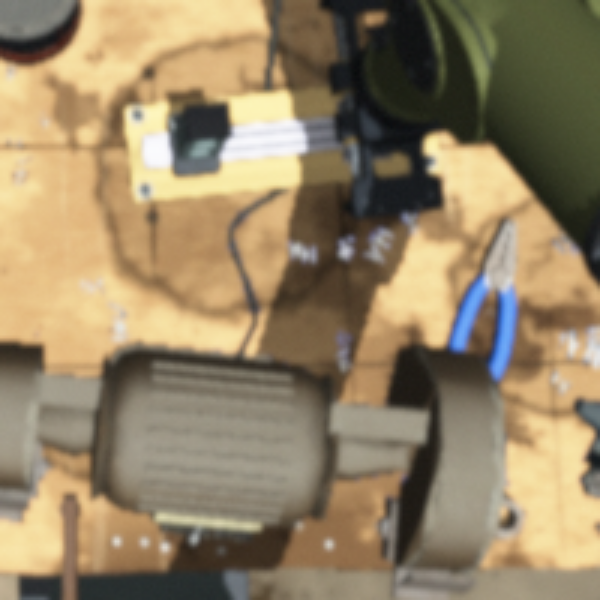

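Request:
arm_command(
  plan=[
    [0,0,0,0.004,0],
    [0,0,0,0.003,0],
    [0,0,0,0.002,0],
    [0,0,0,0,0],
  ],
)

```text
clock: 5.85
tool_pos: [0.6395, -0.1692, 0.1036]
eef_rot: [0.474, 0.524, -0.475, 0.524]
contact_force: [0.1, 1.3, 0.3]
opening: 0.002
```

Request:
arm_command(
  plan=[
    [0,0,0,0.002,0],
    [0,0,0,0.002,0],
    [0,0,0,0.002,0],
    [0,0,0,0,0],
  ],
)

```text
clock: 6.35
tool_pos: [0.6396, -0.1709, 0.1036]
eef_rot: [0.475, 0.526, -0.473, 0.523]
contact_force: [-1.8, 8.6, 1.7]
opening: 0.005
```

Request:
arm_command(
  plan=[
    [0,0,0,0.004,0],
    [0,0,0,0.004,0],
    [0,0,0,0,0],
    [0,0,0,0,0],
  ],
)

```text
clock: 6.85
tool_pos: [0.6395, -0.1707, 0.1037]
eef_rot: [0.475, 0.531, -0.47, 0.521]
contact_force: [-6.0, 21.5, 4.9]
opening: 0.004
```

Request:
arm_command(
  plan=[
    [0,0,0,-0.012,0],
    [0,0,0,-0.02,0],
    [0,0,0,-0.02,0],
    [0,-0.04,0,0,0],
    [0.05,-0.06,0,0,0],
    [0.05,-0.06,0,-0.04,0],
    [0.05,-0.06,0,-0.05,0],
    [0.06,0,0,0,0],
    [0.06,0,0,0,0],
  ],
)

```text
clock: 7.98
tool_pos: [0.628, -0.0574, 0.3032]
eef_rot: [0.474, 0.524, -0.475, 0.524]
contact_force: [-0.8, -0.9, -0.4]
opening: 0.547
```

Run:
```python
from h import *
s,p,d=snap("wrist");s2=r.get_state();save("w5.png",p);c,M=cam("wrist",s);W=cloud(c,M,d);np.save("w5.npy",W);print(s["tool_pos"],s2["tool_pos"],abs(s["qd"]).max())
blobs(W,(.148,.168),(.56,.7),(-.3,.1),label="cap")
blobs(W,(.035,.05),(.56,.7),(-.3,.1),label="feet")
s,p,d=snap("top");c,M=cam("top",s);W=cloud(c,M,d)
blobs(W,(.148,.168),(.56,.7),(-.3,.1),label="cap")
```

```text
[ 0.62801311 -0.05744936  0.30318734] [ 0.62767667 -0.05828612  0.30231792] 0.02928102870090671
cap 1377 mean [627.  -31.2 157. ] rect 627.3 -31.9  size 29.4 36.8 ang 5.14
cap 440 mean [ 643.9 -209.8  157. ] rect 644.0 -209.7  size 30.1 18.9 ang 6.63
feet 615 mean [624.7 -25.8  39.9] rect 627.3 -31.2  size 57.3 43.5 ang 4.61
feet 785 mean [ 642.6 -197.3   41. ] rect 644.0 -203.8  size 56.8 51.0 ang 4.59
cap 195 mean [626.7 -30.9 156.9] rect 627.1 -31.1  size 30.3 36.8 ang 5.92
```

View pics/w5.png

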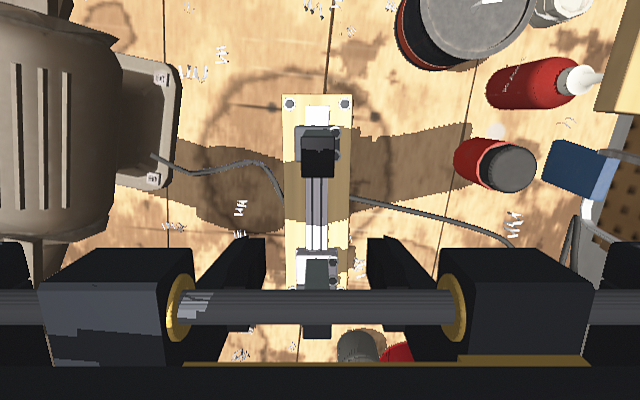

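Run:
```python
from h import *
plan([.555,.275,.31],.235,8)
```

```text
[g,-0.0010,-0.0050,-0.0424,-0.0173],
[g,-0.0010,-0.0043,-0.0425,-0.0173],
[g,-0.0010,-0.0035,-0.0425,-0.0173],
[g,-0.0010,-0.0028,-0.0426,-0.0173],
[g,-0.0010,-0.0021,-0.0426,-0.0173],
[g,-0.0010,-0.0013,-0.0427,-0.0173],
[g,-0.0010,-0.0006,-0.0427,-0.0173],
[g,-0.0010,0.0001,-0.0427,-0.0173],
```

Request:
arm_command(
  plan=[
    [0.07,-0.001,-0.005,-0.042,-0.017],
    [0.07,-0.001,-0.004,-0.042,-0.017],
    [0.07,-0.001,-0.0035,-0.042,-0.017],
    [0.07,-0.001,-0.003,-0.043,-0.017],
    [0.07,-0.001,-0.002,-0.043,-0.017],
    [0.07,-0.001,-0.001,-0.043,-0.017],
    [0.07,-0.001,0,-0.043,-0.017],
    [0.07,-0.001,0,-0.043,-0.018],
    [0.07,0,0,0,0],
    [0.07,0,0,0,0],
    [0.07,0,0,0,0],
  ],
)

```text
clock: 9.45
tool_pos: [0.5571, 0.2749, 0.3109]
eef_rot: [0.438, 0.554, -0.439, 0.555]
contact_force: [0.2, 1.6, -0.3]
opening: 0.795
```

Run:
```python
from h import *
s,p,d=snap("wrist");s2=r.get_state();save("w6.png",p);c,M=cam("wrist",s);W=cloud(c,M,d);np.save("w6.npy",W);print(s["tool_pos"],s2["tool_pos"],abs(s["qd"]).max())
blobs(W,(.046,.056),(.5,.65),(.1,.45),label="bar")
blobs(W,(.03,.066),(.5,.65),(.1,.45),label="beam")
s,p,d=snap("top");save("t6.png",p);c,M=cam("top",s);W=cloud(c,M,d)
blobs(W,(.148,.168),(.56,.7),(-.3,.1),label="cap")
blobs(W,(.03,.05),(.56,.7),(-.3,.1),label="feet")
save("t6c.png",cv2.resize(p[120:320,280:480],None,fx=3,fy=3))
```

```text
[0.55710472 0.27486295 0.31093584] [0.55702228 0.27519189 0.31116444] 0.008862178827299607
bar 3167 mean [553.2 292.5  50.9] rect 556.2 286.6  size 27.1 198.9 ang 13.65
bar 74 mean [556.  372.9  54.3] rect 556.1 373.2  size 10.5 7.5 ang 13.58
bar 63 mean [595.4 209.2  53.7] rect 595.8 208.2  size 10.5 8.7 ang 12.46
beam 3505 mean [554.9 292.7  51.3] rect 562.1 288.0  size 39.2 201.9 ang 13.65
cap 197 mean [ 643.3 -199.2  157. ] rect 643.4 -199.8  size 30.1 36.5 ang 4.30
cap 197 mean [626.6 -30.8 157. ] rect 627.2 -31.0  size 29.7 36.5 ang 5.02
feet 204 mean [ 633.1 -202.    40.4] rect 644.1 -208.2  size 56.6 60.3 ang 5.55
feet 138 mean [614.9 -26.5  39.3] rect 627.4 -31.0  size 57.1 44.1 ang 5.34
```

View pics/w6.png

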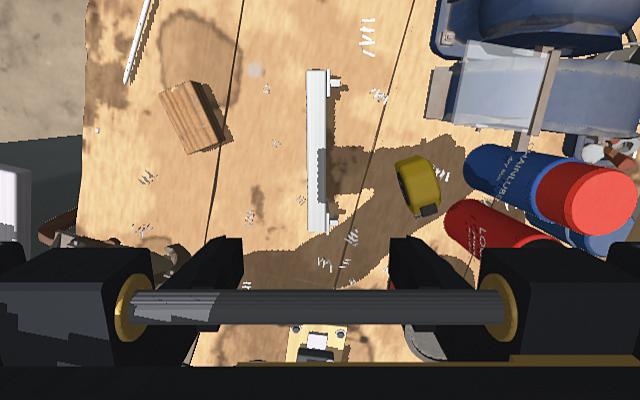

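View pics/t6c.png

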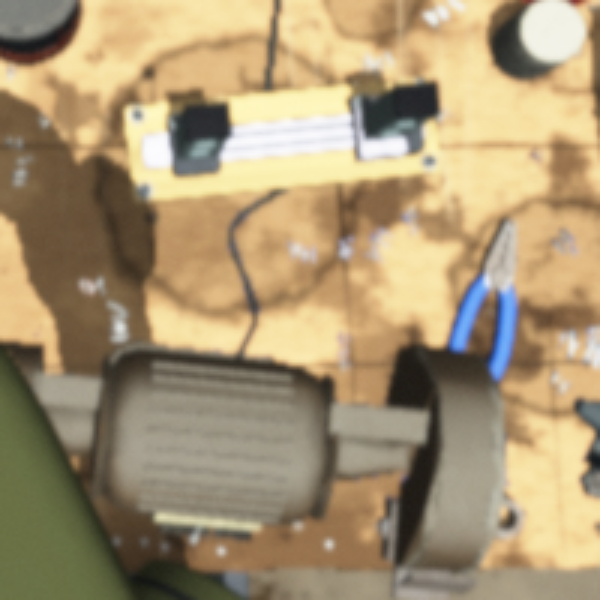

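Run:
```python
from h import *
s,A=tool();print(np.arctan2(A[1,1],A[0,1]),s["tool_pos"])
plan([.5545,.2862,.12],.238,5)
```

```text
0.2333744646512906 [0.55689558 0.27556983 0.31138782]
[g,0.0383,0.0000,-0.0022,-0.0009],
[g,0.0383,0.0000,-0.0022,-0.0009],
[g,0.0383,0.0000,-0.0022,-0.0009],
[g,0.0383,0.0000,-0.0022,-0.0009],
[g,0.0383,0.0000,-0.0022,-0.0009],
```

Request:
arm_command(
  plan=[
    [0.07,0.038,0,-0.002,-0.001],
    [0.07,0.038,0,-0.002,-0.001],
    [0.07,0.038,0,-0.002,-0.001],
    [0.07,0.038,0,-0.002,-0.001],
    [0.07,0.038,0,-0.003,-0.001],
    [0.07,0,0,0,0],
    [0.07,0,0,0,0],
  ],
)

```text
clock: 10.42
tool_pos: [0.5546, 0.2882, 0.123]
eef_rot: [0.437, 0.556, -0.436, 0.557]
contact_force: [0.2, -0.2, 0.9]
opening: 0.798
```

Run:
```python
from h import *
s,A=tool();print(np.arctan2(A[1,1],A[0,1]),s["tool_pos"])
plan([.5545,.2862,.016],.238,5)
```

```text
0.2402087710640934 [0.55455441 0.28821516 0.12304912]
[g,0.0214,-0.0001,0.0004,0.0004],
[g,0.0214,-0.0001,0.0004,0.0004],
[g,0.0214,-0.0001,0.0004,0.0004],
[g,0.0214,-0.0001,0.0004,0.0004],
[g,0.0214,-0.0001,0.0004,0.0004],
```

Request:
arm_command(
  plan=[
    [0.07,0.025,0,0.002,0],
    [0.07,0.025,0,0,0],
    [0.07,0.025,0,0,0],
    [0.07,0.02,0,0,0],
    [0.07,0.011,0,0,0],
    [0.07,0,0,0,0],
    [0.07,0,0,0,0],
  ],
)

```text
clock: 11.3
tool_pos: [0.5546, 0.2865, 0.0165]
eef_rot: [0.437, 0.556, -0.436, 0.557]
contact_force: [1.0, 0.2, 0.1]
opening: 0.792
```

Request:
arm_command(
  plan=[
    [0.02,0,0,0,0],
    [0.01,0,0,0,0],
    [0.01,0,0,0,0],
    [0.01,0,0,0,0],
    [0.01,0,0,0,0],
    [0.01,0,0,0,0],
  ],
  force=30,
)

```text
clock: 12.05
tool_pos: [0.5543, 0.2861, 0.0158]
eef_rot: [0.436, 0.556, -0.436, 0.557]
contact_force: [0.2, -0.1, 0.0]
opening: 0.266
```

Run:
```python
from h import *
s,A=tool();print(A.round(4),np.arctan2(A[1,1],A[0,1]),s["tool_pos"],s["contact_force"],s["opening"]*.088)
```

```text
[[ 4.000e-04  9.711e-01  2.387e-01]
 [ 1.000e-04  2.387e-01 -9.711e-01]
 [-1.000e+00  4.000e-04 -0.000e+00]] 0.2410107014191921 [0.55432098 0.28610598 0.01575108] [ 0.21181711 -0.10924612  0.0365856 ] 0.023384874987935143
```

Request:
arm_command(
  plan=[
    [0.01,-0.015,0,0,0],
    [0.01,-0.035,0,0,0],
    [0.01,-0.04,0,0,0],
    [0.01,-0.04,0,0,0],
    [0.01,-0.035,0,0,0],
    [0.01,-0.02,0,0,0],
    [0.01,0,0,0,0],
  ],
)

```text
clock: 12.92
tool_pos: [0.5546, 0.2866, 0.2028]
eef_rot: [0.437, 0.556, -0.435, 0.557]
contact_force: [-0.4, 0.7, -2.9]
opening: 0.266
```

Run:
```python
from h import *
s,A=tool();print(s["tool_pos"],s["contact_force"],s["opening"])
W=np.load("top0.npy");x,y,z=W[...,0],W[...,1],W[...,2]
m=(z>.11)&(x>.2)&(x<.53)&(y>-.3)&(y<.25);print(np.nanmax(x[m]),np.percentile(x[m],[99.5]))
plan([.5651,-.1225,.20],.096,12)
```

```text
[0.55459929 0.28657748 0.20279291] [-0.44490369  0.69174665 -2.87731289] 0.2663250140653855
0.45392040536394096 [0.4469854]
[g,0.0002,-0.0073,0.0333,0.0121],
[g,0.0002,-0.0069,0.0334,0.0121],
[g,0.0002,-0.0065,0.0335,0.0121],
[g,0.0002,-0.0061,0.0336,0.0121],
[g,0.0002,-0.0057,0.0336,0.0121],
[g,0.0002,-0.0053,0.0337,0.0121],
[g,0.0002,-0.0049,0.0338,0.0121],
[g,0.0002,-0.0044,0.0338,0.0121],
[g,0.0002,-0.0040,0.0339,0.0121],
[g,0.0002,-0.0036,0.0339,0.0121],
[g,0.0002,-0.0032,0.0339,0.0121],
[g,0.0002,-0.0028,0.0340,0.0121],
```

Request:
arm_command(
  plan=[
    [0.01,0,-0.004,0.018,0.012],
    [0.01,0,-0.007,0.034,0.012],
    [0.01,0,-0.007,0.037,0.012],
    [0.01,0,-0.0065,0.037,0.012],
    [0.01,0,-0.006,0.037,0.012],
    [0.01,0,-0.006,0.037,0.012],
    [0.01,0,-0.005,0.037,0.012],
    [0.01,0,-0.005,0.037,0.012],
    [0.01,0,-0.0045,0.037,0.012],
    [0.01,0,-0.004,0.037,0.012],
    [0.01,0,-0.003,0.034,0.012],
    [0.01,0,-0.002,0.022,0.013],
  ],
)

```text
clock: 14.42
tool_pos: [0.5633, -0.126, 0.1993]
eef_rot: [0.475, 0.523, -0.478, 0.522]
contact_force: [-0.5, -0.1, -3.0]
opening: 0.269
```

Request:
arm_command(
  plan=[
    [0.01,0,0,0,0],
    [0.01,0,0,0,0],
    [0.01,0,0,0,0],
    [0.01,0,0,0,0],
  ],
)

```text
clock: 14.92
tool_pos: [0.5653, -0.1213, 0.2009]
eef_rot: [0.475, 0.524, -0.475, 0.524]
contact_force: [0.1, 0.3, -2.9]
opening: 0.268
```

Run:
```python
from h import *
s,A=tool();print(s["tool_pos"],s["contact_force"],s["opening"],np.arctan2(A[1,1],A[0,1]),A.round(4))
plan([.5651,-.1225,.098],.096,4)
for n in ("wrist","scene","top"):
    s,p,d=snap(n);c,M=cam(n,s);W=cloud(c,M,d);np.save("7%s.npy"%n,W);save("7%s.png"%n,p)
    z0=s["tool_pos"][2]-.0158
    blobs(W,(z0+.03,z0+.066),(.5,.66),(-.3,.05),label=n)
```

```text
[ 0.56530604 -0.12125311  0.20085594] [ 0.07666357  0.32639825 -2.94188625] 0.26837234670386034 0.09805871597692609 [[ 2.000e-04  9.952e-01  9.790e-02]
 [ 4.000e-04  9.790e-02 -9.952e-01]
 [-1.000e+00  2.000e-04 -4.000e-04]]
[g,0.0257,-0.0001,0.0003,0.0005],
[g,0.0257,-0.0001,0.0003,0.0005],
[g,0.0257,-0.0001,0.0003,0.0005],
[g,0.0257,-0.0001,0.0003,0.0005],
wrist 26600 mean [562.  -68.5 236.2] rect 562.5 -74.2  size 55.3 103.7 ang 3.05
wrist 237 mean [ 549.7 -131.3  245.6] rect 550.5 -130.3  size 7.8 8.6 ang 5.57
wrist 2211 mean [ 567.2 -142.8  235.9] rect 567.3 -143.5  size 24.2 19.6 ang 4.23
wrist 234 mean [ 582.5 -128.1  245.5] rect 581.6 -127.3  size 7.7 9.2 ang 5.18
scene 454 mean [553.8 -75.  232.3] rect 563.4 -87.9  size 139.0 59.2 ang 84.38
top 505 mean [560.7 -59.  235.8] rect 567.6 -61.7  size 39.5 85.0 ang 5.51
```

View pics/7wrist.png

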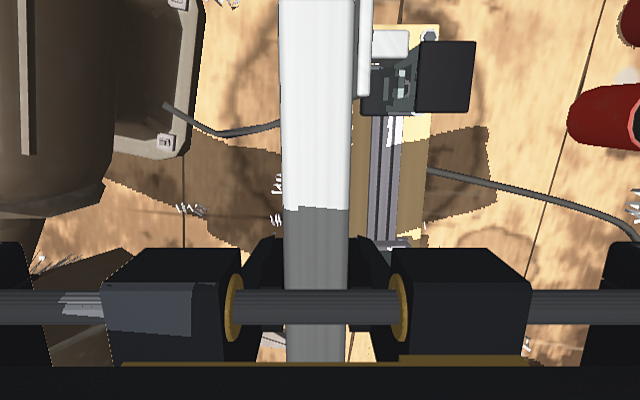

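View pics/7scene.png

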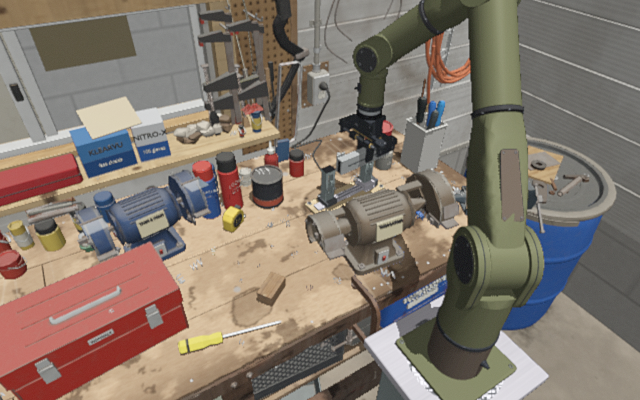

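View pics/7top.png

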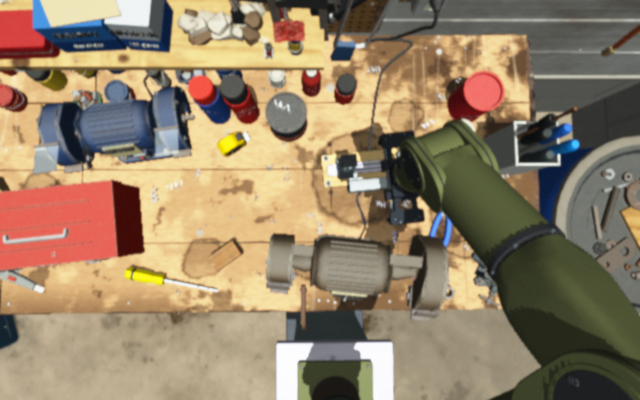

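Request:
arm_command(
  plan=[
    [0.01,0.015,0,0.002,0],
    [0.01,0.03,0,0,0],
    [0.01,0.03,0,0,0.002],
    [0.01,0.018,0,0,0],
    [0.01,0.01,0,0,0],
    [0.01,0,0,0,0],
    [0.01,0,0,0,0],
  ],
)

```text
clock: 15.95
tool_pos: [0.5661, -0.1245, 0.0986]
eef_rot: [0.476, 0.522, -0.476, 0.523]
contact_force: [0.1, 0.3, -2.5]
opening: 0.269
```

Run:
```python
from h import *
O=np.array([.6348,-.1158]);a=.096;X=np.array([np.cos(a),np.sin(a)]);Y=np.array([-np.sin(a),np.cos(a)])
s,A=tool();t=s["tool_pos"];print(t,s["contact_force"],np.arctan2(A[1,1],A[0,1]))
D=t[:2]-O;print("rack x,y",D@X,D@Y)
for n in ("wrist","scene"):
    s,p,d=snap(n);c,M=cam(n,s);W=cloud(c,M,d);np.save("8%s.npy"%n,W);save("8%s.png"%n,p)
    if n=="scene": save("8sc.png",cv2.resize(p[120:270,290:440],None,fx=4,fy=4,interpolation=cv2.INTER_CUBIC))
```

```text
[ 0.56612219 -0.12448084  0.09856779] [ 0.06492242  0.25438095 -2.54696307] 0.09397742476977794
rack x,y -0.06919366326065261 -0.0020579257823229156
```

View pics/8wrist.png

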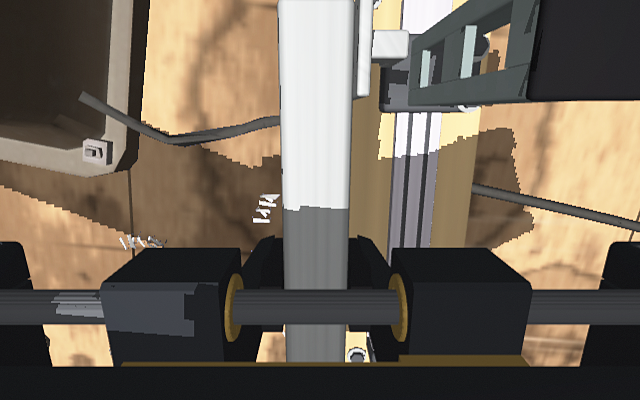

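View pics/8sc.png

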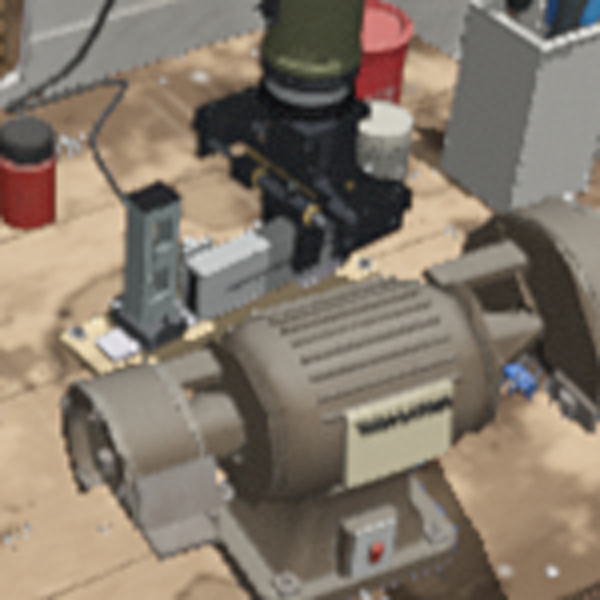

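Run:
```python
from h import *
O=np.array([.6348,-.1158]);a=.096;X=np.array([np.cos(a),np.sin(a)]);Y=np.array([-np.sin(a),np.cos(a)])
W=np.load("8wrist.npy");D=W[...,:2]-O;rx=D@X*1e3;ry=D@Y*1e3;z=W[...,2]*1e3
def st(n,m): print(n,m.sum(),"x",np.percentile(rx[m],[1,50,99]).round(1),"y",np.percentile(ry[m],[1,50,99]).round(1),"z",np.percentile(z[m],[1,50,99]).round(1))
v,u=np.mgrid[:400,:640]
st("hook",(z>132)&(z<142)&(rx>-52)&(rx<-35)&(v<100))
st("plate",(z>138)&(z<147)&(rx>-58)&(rx<-50)&(v<110))
st("bar",(z>128)&(z<140)&(rx>-84)&(rx<-58)&(v<200))
st("postfront",(rx>-17)&(rx<-10)&(z>50)&(z<112)&(v<110)&(u>400))
st("postfront hi",(rx>-17)&(rx<-10)&(z>145)&(z<150)&(v<110)&(u>400))
for vv in range(0,105,8):
    print(vv,[ (uu,rx[vv,uu].round(0),ry[vv,uu].round(0),z[vv,uu].round(0)) for uu in range(375,540,22)])
```

```text
hook 1085 x [-51.9 -47.  -41.8] y [78.7 82.5 86.6] z [132.7 137.8 139.4]
plate 1557 x [-57.2 -55.3 -50.4] y [68.1 81.6 93.1] z [138.1 141.6 143.3]
bar 14221 x [-80.8 -69.5 -58.3] y [35.2 68.4 95.2] z [131.4 133.7 135.3]
postfront 4033 x [-15.  -14.3 -10.6] y [ 66.8  85.5 101.9] z [ 51.   96.1 111.8]
postfront hi 1078 x [-15.4 -14.4 -13.2] y [66.7 79.8 91.3] z [145.1 147.5 150. ]
0 [(375, np.float64(-32.0), np.float64(129.0), np.float64(16.0)), (397, np.float64(-18.0), np.float64(130.0), np.float64(13.0)), (419, np.float64(-6.0), np.float64(129.0), np.float64(19.0)), (441, np.float64(7.0), np.float64(128.0), np.float64(19.0)), (463, np.float64(24.0), np.float64(131.0), np.float64(11.0)), (485, np.float64(-14.0), np.float64(98.0), np.float64(123.0)), (507, np.float64(-14.0), np.float64(94.0), np.float64(138.0)), (529, np.float64(-15.0), np.float64(91.0), np.float64(150.0))]
8 [(375, np.float64(-31.0), np.float64(126.0), np.float64(12.0)), (397, np.float64(-17.0), np.float64(126.0), np.float64(12.0)), (419, np.float64(-6.0), np.float64(124.0), np.float64(19.0)), (441, np.float64(8.0), n
[... 5605 characters left out ...]
loat64(116.0)), (485, np.float64(-14.0), np.float64(68.0), np.float64(132.0)), (507, np.float64(-14.0), np.float64(68.0), np.float64(144.0)), (529, np.float64(-14.0), np.float64(67.0), np.float64(155.0))]
104 [(375, np.float64(-29.0), np.float64(68.0), np.float64(11.0)), (397, np.float64(-21.0), np.float64(68.0), np.float64(40.0)), (419, np.float64(-14.0), np.float64(67.0), np.float64(62.0)), (441, np.float64(-13.0), np.float64(67.0), np.float64(91.0)), (463, np.float64(-4.0), np.float64(67.0), np.float64(93.0)), (485, np.float64(6.0), np.float64(67.0), np.float64(91.0)), (507, np.float64(68.0), np.float64(68.0), np.float64(-1.0)), (529, np.float64(84.0), np.float64(68.0), np.float64(-2.0))]
```

Request:
arm_command(
  plan=[
    [0.01,0,0,-0.002,0],
    [0.01,0,0.006,0,0],
    [0.01,0,0.008,0,0],
    [0.01,0,0.006,0,0],
    [0.01,0,0.005,0,0],
    [0.01,0,0,0,0],
    [0.01,0,0,0,0],
  ],
)

```text
clock: 16.92
tool_pos: [0.5898, -0.1203, 0.0976]
eef_rot: [0.476, 0.523, -0.476, 0.523]
contact_force: [-0.5, -0.1, -2.2]
opening: 0.27
```

```bash
cat >> h.py <<'E'
O=np.array([.6348,-.1158]);a=.096;X=np.array([np.cos(a),np.sin(a)]);Y=np.array([-np.sin(a),np.cos(a)])
def rack():
    s,A=tool();t=s["tool_pos"];D=t[:2]-O;print("rack mm",(D@X*1e3).round(1),(D@Y*1e3).round(1),"z",(t[2]*1e3).round(1),"yaw",np.arctan2(A[1,1],A[0,1]).round(4),"F",s["contact_force"].round(1),"M",s["moment"].round(2),"op",s["opening"].round(3),"t",s["clock"])
E
python3 - <<'E'
from h import *
rack()
s,p,d=snap("wrist");save("9w.png",p)
E
```

```text
Traceback (most recent call last):
  File "h.py", line 39, in rack
    s,A=tool();t=s["tool_pos"];D=t[:2]-O;print("rack mm",(D@X*1e3).round(1),(D@Y*1e3).round(1),"z",(t[2]*1e3).round(1),"yaw",np.arctan2(A[1,1],A[0,1]).round(4),"F",s["contact_force"].round(1),"M",s["moment"].round(2),"op",s["opening"].round(3),"t",s["clock"])
                                                                                                                                                                                                                              ^^^^^^^^^^^^^^^^^^
AttributeError: 'float' object has no attribute 'round'
```

```bash
sed -i 's/s\["opening"\].round(3)/round(s["opening"],3)/' h.py
python3 - <<'E'
from h import *
rack()
s,p,d=snap("wrist");save("9w.png",p)
E
```

```text
rack mm -45.2 -0.1 z 97.6 yaw 0.094 F [-0.5 -0.1 -2.2] M [-0.04 -0.07  0.01] op 0.27 t 16.925
```

View pics/9w.png

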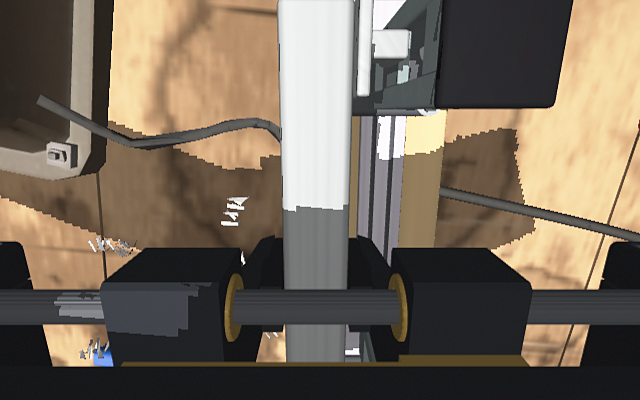

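Hook at (390,43) sits in line with the left post; continuing forward in small steps.

Request:
arm_command(
  plan=[
    [0.01,0,0.004,0,0],
    [0.01,0,0.004,0,0],
    [0.01,0,0.003,0,0],
    [0.01,0,0,0,0],
    [0.01,0,0,0,0],
  ],
)

```text
clock: 17.6
tool_pos: [0.6009, -0.1192, 0.0977]
eef_rot: [0.476, 0.523, -0.476, 0.523]
contact_force: [-0.2, 0.5, -1.7]
opening: 0.27
```

Run:
```python
from h import *
rack()
```

```text
rack mm -34.1 -0.1 z 97.7 yaw 0.094 F [-0.2  0.5 -1.7] M [-0.05 -0.05 -0.01] op 0.27 t 17.6
```

Request:
arm_command(
  plan=[
    [0.01,0,0.002,0,0],
    [0.01,0,0.002,0,0],
    [0.01,0,0.001,0,0],
    [0.01,0,0,0,0],
    [0.01,0,0,0,0],
  ],
)

```text
clock: 18.23
tool_pos: [0.6046, -0.1189, 0.0975]
eef_rot: [0.475, 0.524, -0.477, 0.522]
contact_force: [-5.0, -1.9, 0.8]
opening: 0.267
```

Run:
```python
from h import *
rack()
s,p,d=snap("wrist");save("10w.png",p)
s,p,d=snap("scene");save("10sc.png",cv2.resize(p[120:270,290:440],None,fx=4,fy=4,interpolation=cv2.INTER_CUBIC))
```

```text
rack mm -30.3 -0.2 z 97.5 yaw 0.0942 F [-5.  -1.9  0.8] M [-0.02  0.92  0.18] op 0.267 t 18.225
```

View pics/10w.png

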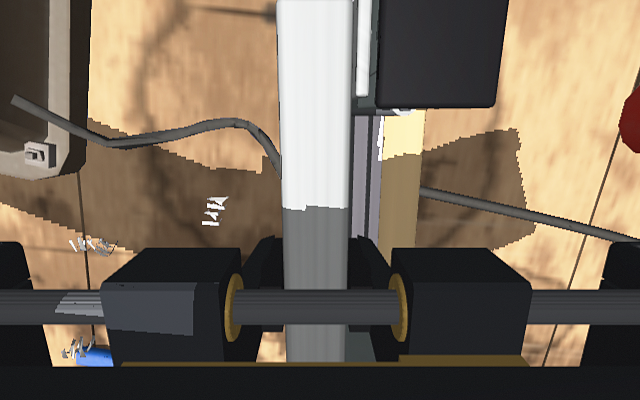

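View pics/10sc.png

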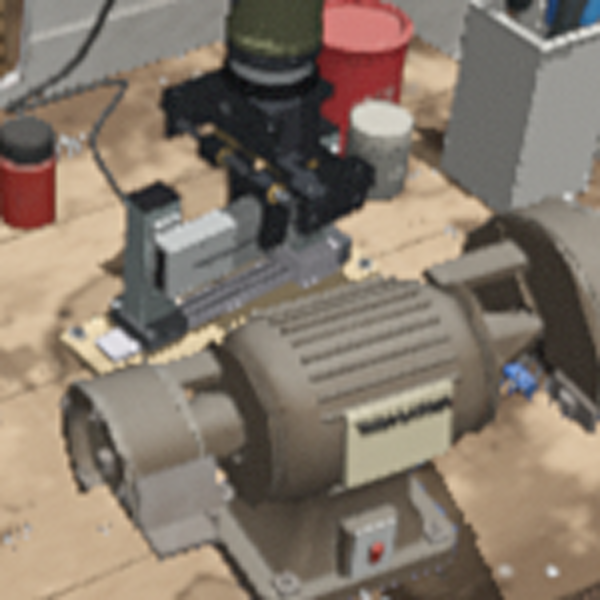

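Request:
arm_command(
  plan=[
    [0.01,0,-0.001,0,0],
    [0.01,0.003,0,0,0],
    [0.01,0.003,0,0,0],
    [0.01,0.003,0,0,0],
    [0.01,0,0,0,0],
    [0.01,0,0,0,0],
  ],
)

```text
clock: 19.08
tool_pos: [0.6046, -0.1188, 0.0882]
eef_rot: [0.476, 0.523, -0.476, 0.523]
contact_force: [-4.8, -0.8, -3.2]
opening: 0.271
```

Run:
```python
from h import *
rack()
```

```text
rack mm -30.3 -0.1 z 88.2 yaw 0.0941 F [-4.8 -0.8 -3.2] M [-0.05  0.81  0.16] op 0.271 t 19.075
```

Request:
arm_command(
  plan=[
    [0.01,0.002,0,0,0],
    [0.01,0.002,0,0,0],
    [0.01,0.001,0,0,0],
    [0.01,0.001,0,0,0],
    [0.01,0,0,0,0],
    [0.01,0,0,0,0],
  ],
)

```text
clock: 19.82
tool_pos: [0.6047, -0.1189, 0.0836]
eef_rot: [0.476, 0.523, -0.476, 0.523]
contact_force: [-6.9, -0.7, 6.6]
opening: 0.27
```

Run:
```python
from h import *
rack()
s,p,d=snap("wrist");save("11w.png",p)
c,M=cam("wrist",s);W=cloud(c,M,d);D=W[...,:2]-O;rx=D@X*1e3;ry=D@Y*1e3;z=W[...,2]*1e3
m=(rx>-44)&(rx<-20)&(ry>35)&(ry<97)&(z>100)&(z<140);print(m.sum(),np.percentile(z[m],[5,50,95]))
```

```text
rack mm -30.3 -0.2 z 83.6 yaw 0.094 F [-6.9 -0.7  6.6] M [-0.14  1.39  0.23] op 0.27 t 19.825
13925 [117.60350081 118.84001543 119.93058031]
```

Request:
arm_command(
  plan=[
    [0.01,0,-0.001,0,0],
    [0.03,0,0,0,0],
    [0.04,0,0,0,0],
    [0.05,0,0,0,0],
    [0.06,0,0,0,0],
    [0.06,0,0,0,0],
  ],
)

```text
clock: 20.62
tool_pos: [0.6042, -0.1188, 0.0827]
eef_rot: [0.476, 0.523, -0.476, 0.523]
contact_force: [1.3, -0.4, 0.1]
opening: 0.678
```

Run:
```python
from h import *
rack()
s,p,d=snap("wrist");save("12w.png",p)
```

```text
rack mm -30.8 -0.1 z 82.7 yaw 0.094 F [ 1.3 -0.4  0.1] M [-0.03 -0.02 -0.01] op 0.678 t 20.625
```

View pics/12w.png

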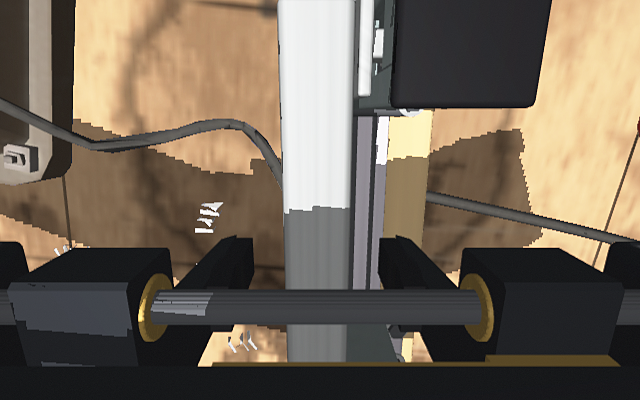

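Released: the bar stays (cols 280–350), tool forces ≈0. Rising straight up, then moving left clear of the rack to inspect.

Request:
arm_command(
  plan=[
    [0.06,-0.01,0,0,0],
    [0.06,-0.02,0,0,0],
    [0.06,-0.04,0,0,0],
    [0.06,-0.05,0,0,0],
    [0.06,-0.06,0,0,0],
    [0.06,-0.05,0,0,0],
    [0.06,0,0,-0.05,0],
    [0.06,0,0,-0.04,0],
    [0.06,0,0,0,0],
    [0.06,0,0,0,0],
    [0.06,0,0,0,0],
  ],
)

```text
clock: 22.05
tool_pos: [0.5956, -0.031, 0.3129]
eef_rot: [0.476, 0.522, -0.477, 0.523]
contact_force: [-0.1, -0.7, -0.5]
opening: 0.684
```

Run:
```python
from h import *
rack()
s,p,d=snap("wrist");save("13w.png",p)
c,M=cam("wrist",s);W=cloud(c,M,d);D=W[...,:2]-O;rx=D@X*1e3;ry=D@Y*1e3;z=W[...,2]*1e3
for lo,hi in ((-98,-60),(-60,-20),(-20,20),(20,60),(60,98)):
    m=(rx>-60)&(rx<-16)&(ry>lo)&(ry<hi)&(z>100)&(z<150)
    if m.sum()>50: print(lo,m.sum(),"x",np.percentile(rx[m],[2,50,98]).round(1),"z",np.percentile(z[m],[5,50,95]).round(1))
m=(rx>-60)&(rx<-16)&(abs(ry)<130)&(z>100)&(z<150);print("ends",ry[m].min(),ry[m].max())
blobs(W,(.15,.166),(.56,.7),(-.3,.1),label="cap")
blobs(W,(.035,.05),(.56,.7),(-.3,.1),label="feet")
```

```text
rack mm -30.9 88.1 z 312.9 yaw 0.0915 F [-0.1 -0.7 -0.5] M [-0.05 -0.09 -0.  ] op 0.684 t 22.05
-98 124 x [-41.7 -28.6 -17. ] z [117.8 119.1 127.1]
-60 399 x [-42.2 -30.7 -19.3] z [117.3 118.9 120.1]
-20 697 x [-41.7 -30.6 -19.4] z [117.6 118.9 120.1]
20 772 x [-42.1 -30.4 -18.5] z [117.1 118.8 120. ]
60 878 x [-41.8 -29.2 -17. ] z [116.9 119.  126.5]
ends -99.813498554933 101.2178983586653
cap 1230 mean [626.6 -31.2 157. ] rect 626.9 -31.6  size 29.4 36.9 ang 5.91
cap 892 mean [ 642.7 -198.7  156.7] rect 643.1 -200.6  size 30.0 37.2 ang 4.96
feet 307 mean [626.2 -14.6  40.4] rect 626.1 -15.8  size 16.2 57.2 ang 88.84
feet 347 mean [ 651.  -184.9   41.4] rect 648.5 -190.3  size 45.3 27.1 ang 0.36
```

View pics/13w.png

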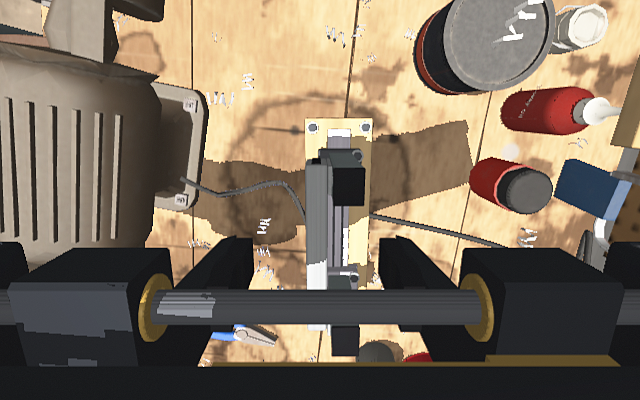

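Request:
arm_command(
  plan=[
    [0.06,-0.02,0,-0.05,0],
    [0.06,0,0,-0.06,0],
    [0.06,0,0,-0.06,0],
    [0.06,0,0,-0.04,0],
    [0.06,0,0,0,0],
    [0.06,0,0,0,0],
    [0.06,0,0,0,0],
  ],
)

```text
clock: 22.98
tool_pos: [0.5765, 0.1774, 0.3325]
eef_rot: [0.476, 0.522, -0.477, 0.522]
contact_force: [-0.5, 0.2, -0.0]
opening: 0.679
```

Run:
```python
from h import *
s,p,d=snap("top");c,M=cam("top",s);W=cloud(c,M,d);W0=np.load("top0.npy")
for V in (W0,W):
    blobs(V,(.148,.168),(.56,.7),(-.3,.1),label="cap")
    blobs(V,(.03,.05),(.35,.44),(.24,.36),label="offcut")
    blobs(V,(.03,.08),(.64,.73),(.2,.32),label="tape")
    blobs(V,(.006,.02),(.4,.56),(-.36,-.26),label="pliers")
q=[p[130:260,300:470]]
s,p,d=snap("scene");q.append(p[130:260,270:440])
save("14.png",cv2.resize(np.vstack(q),None,fx=2.3,fy=2.3,interpolation=cv2.INTER_CUBIC))
print(s["qd"].round(3))
```

```text
cap 195 mean [ 636.6 -131.5  157.3] rect 636.6 -132.0  size 30.1 37.4 ang 4.22
cap 194 mean [626.7 -30.8 157. ] rect 627.2 -31.1  size 30.3 36.5 ang 5.61
offcut 516 mean [391.6 292.8  36.6] rect 391.4 293.4  size 45.0 80.1 ang 34.25
tape 426 mean [689.9 274.8  59. ] rect 692.6 276.8  size 40.2 69.9 ang 33.06
pliers 478 mean [ 486.  -308.5   11.4] rect 486.9 -312.7  size 56.4 141.2 ang 69.04
cap 196 mean [ 643.  -199.2  157.2] rect 643.3 -199.7  size 30.2 38.0 ang 4.38
cap 195 mean [626.7 -30.8 157.3] rect 627.1 -31.1  size 30.4 37.0 ang 5.40
offcut 516 mean [391.7 292.9  36.9] rect 391.2 293.7  size 45.1 80.8 ang 34.19
pliers 481 mean [ 486.4 -308.3   11.4] rect 487.6 -310.1  size 55.9 143.6 ang 72.96
[-0.003 -0.001 -0.007 -0.    -0.002  0.    -0.003]
```

View pics/14.png

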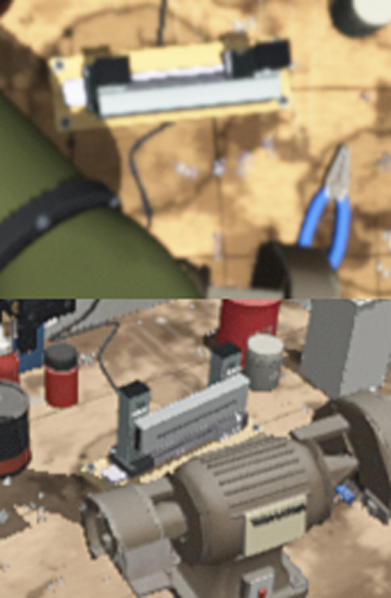

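```bash
python3 -c "
from plant import r
print(r.finish_job(), r.get_state()['clock'])"
```

```text
the job is handed in; nothing more can be done
the job is handed in; nothing more can be done
```

The rack is set up and the job was handed in at about 23 s of the 58 s. No verdict comes back, so the checks below are my own.

**Post:** I pushed the movable post along the rail until it stalled on the end stop at about 21 N. The post tops then measured 169.6–169.8 mm apart against the nominal 170 mm.

**Beam:** I put both hooks through the upper slots until the plates touched, lowered the beam onto its seat and let go. After release:
- The bar's top was level along its length at about 119 mm; fully seated is 120 mm.
- Its centre was at rack x of about -30.6 mm, inside the locked range of -30 to -32 mm.
- The tool force was near zero and the arm was well clear.

**Other things on the bench:** The offcut measured the same place as at the start. The pliers' averaged position was the same within 1 mm. Their fitted outline came out 4° different, which I put down to noise on a thin object. The arm blocked the last top view of the tape measure, so I did not re-measure it, but the arm never went near it.

**Small disagreement:** Before inserting, the wrist camera put the left hook about 2 mm off the slot's centre to the right. I corrected for that before going in.

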